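Fish the tin out of the deep canister with the hook picker

TASK

The little tin has ended up at the bottom of the deep canister, where no hand fits: take the hook picker off its fork stand, feel for the tin's wire handle with the hook, and lift the tin out by it. Set the tin gently down, upright and well inside the black tray, unhook it there, and hang the picker back on its stand; do not force the hook against tin or canister, keep your fingers off the tin and leave the pepper pot, mug and mustard jar where they are.

Things in the scene. Friction and masses are not known exactly. Their poses are not given: they have to be found in the camera images.
- picker_grip (a point): centre of the picker's upright wooden handle, 18 x 18 mm (faces square to the picker's x and y), 60 mm tall. Below it: a steel collar (disc 30 mm across, 6 mm thick, underside 38 mm below this point), then a straight 5 mm rod down to 148 mm below this point, where a hook leads off along the picker's own +x. It hangs upright in the fork; 0.12 kg
- picker_foot (a point): lowest point of the picker's rod, on its axis, 148 mm below picker_grip. From here the hook (5 mm thick, upper face 5 mm above this point) runs along the picker's +x to 24.5 mm from the axis and ends in an upturned lip whose top is 10 mm above this point; the mouth between rod and lip is 17 mm wide
- stand_seat (a point): point on the fixed wooden fork stand where the collar's underside centre rests, 132 mm above the worktop. Two prongs 14 mm apart run along the stand's x, open to -x (robot side), with 5 mm high lips 18 to 22 mm from the seat at their tips: lift the picker over them, then out along -x (and back in so). Post 36 mm behind, not above the fork; base 12 mm thick. The hung picker's yaw is free
- canister: white straight-sided round canister, origin at the centre of its underside, 125 mm tall, outside diameter 82 mm, bore 72 mm, floor 5 mm thick, open at the top; fixed to the worktop
- tin_centre (a point): centre of a round steel tin, 54 mm diameter, 22 mm tall (top 11 mm above this point), 0.13 to 0.27 kg, lying on the canister's floor; z is its upright axis, y runs along the pivots of its wire handle
- tin_pivot (a point): midpoint between the tin's two handle pivots (29 mm either side along the tin's y), 4 mm above the tin's centre. The 4 mm wire handle's straight top bar, 30 mm long, parallel to y, is 38 mm from here. A bit stiff (1 to 2.5 N at the bar moves it), it rests at any lean up to 0.6 rad to the tin's +x or -x (stops at 0.85); the lean is not reported: the bar is up to 22 mm to either side, 31 to 38 mm above here
- tray: black shallow tray, 151 mm along its x, 196 mm along its y, origin at the centre of its underside, floor 2 mm thick, rim 17 mm high; fixed. Well inside means the tin's centre is within 38 mm of the origin along the tray's x and 58 mm along its y
- pepper_pot: pepper pot, 46 mm diameter, 106 mm tall, origin at its underside; bystander
- mug: green mug, 81 x 89 mm, 72 mm tall, origin at its underside; bystander
- mustard_jar: jar with a red lid, 66 mm diameter, 100 mm tall, origin at its underside; bystander

How it is judged:
By the outcome, as a careful person would: the job done as asked, in the order asked, and still so for the second after the job is handed in, with the robot touching nothing.
It also fails if it takes over 72 s, if anything falls off the work surface, if the arm or the gripper's body presses on something with over 40 N, if the wrist force passes 120 N, or if a joint passes its speed limit or range.

ROBOT

A 6-joint arm with a two-finger parallel gripper is mounted at the origin on a cart in front of the work surface, level with it; the furniture and walls round the work are solid. World frame = base frame: x ahead of the robot, y to its left, z up, the work surface at z = 0. Lengths are in mm, angles in degrees, forces in N, time in s.
With the tool pointing down it reaches from about 350 to 850 mm from the base axis. Payload 8.1 kg.
Tool frame: the origin (TCP) lies between the finger pads; the fingertips stand 22 mm ahead of it and the grasp point (between the pads) lies 3 mm ahead of it; z points along the fingers, y is the line along which they close (so a half turn about z gives the same grasp; the last joint's range is limited). The gripper opens to 85 mm and grips with 20 to 120 N. Pads are 22 mm wide; open, the fingers measure 114 mm over their backs; the gripper's body (76 mm by 85 mm) begins 54 mm behind the grasp point. The pads swing forward as they close: fully open they stand 13 mm farther back than shut.
Start: joints at [69.477, 7.471, 85.268, -0, 87.261, -4.893], TCP at [161.635, 577.823, 253.292] pointing down, gripper open.
Joint ranges: [-169.43, 169.43], [-51.17, 129.36], [1.28, 143.12], [-76.62, 256.62], [0, 156.53], [-152.29, 152.29]. Speed limits (degrees/s): [136.94, 136.94, 159.86, 180, 180, 180].

INTERFACE

Orientations are given as [roll, pitch, yaw] about the fixed x, y, z axes, in that order (R = Rz(yaw) Ry(pitch) Rx(roll)).
In Python, from bench import sense, snapshot, calibration, hand_in gives the robot as it stands.
- The arm moves only by the shell command python3 -m crank 'ROWS' [FORCE]. ROWS is JSON, a list of rows, each a list of 5 numbers: the shift along the tool's x, y, z in cm, then the turn about the tool's z in rad, then the finger opening in cm, from 0 to 8.54. A call has 1 to 20 rows; each row is the pose to reach, as a shift and turn from the pose commanded when the call began, along the tool's axes at that moment; what a row does not reach only later rows make up. A row lasts 1/10 s, in which the tool goes at most 50 mm and 8.59 degrees, less where a joint would pass 70% of its speed; a pose out of reach is approached as far as the arm can. A call with a gripper value outside its range is refused whole. The fingers move at their own pace and stop on an object; FORCE is the grip in N (left out, the last holds). Time passes only in rows, so rows that repeat a pose let the fingers close. It gives the time, the measured TCP pose, the force, the opening and the grip force at its end, in the units of the state.
- sense(): the state, without advancing time (a new reading comes with each control period).
- snapshot(name): name is "side" or "top" or "wrist"; returns (picture, depth): 420x560x3 uint8, red, green, blue; 420x560 float32, mm along the optical axis (not along the pixel's ray), 0 where there is no reading.
- calibration(name): a dict with "fovy" (degrees; the focal length in pixels is half the picture's height over the tangent of half this angle, whatever the lens; pixels are square), "cx", "cy" (the principal point, pixels), "rvec" (rotation vector, rad) and "tvec" (3), from world to camera coordinates, as OpenCV has them; the wrist camera has in their place "tool_from_camera" (4x4, takes a point from camera to tool coordinates, whose origin is the TCP and whose axes are the flange's). Camera axes: x right, y down, z forward; pixel columns grow to the right and rows downward; lengths in mm; the calibration is good to about 2 mm. The wrist camera is an equidistant fisheye: a pixel r from the principal point sees the ray r / f radians off the axis. A picture is of the moment at which its call begins: read the wrist's pose just before it. calibration takes no time and is no camera call.
- hand_in(): hands the job in; it is judged then, once.
The state is a dict: "time": time; "joint_pos": joint angles; "qd": joint speeds; "joint_efforts": joint torques, N m; "tool_pos": TCP position; "tcp_rot": TCP orientation; "ft_force": force on the tool from outside, world axes, zero at the start; "wrist_torque": the same for the moment, N m; "finger_gap": finger opening in mm; "grip_force": force on a finger pad.
Only numpy, scipy, OpenCV 4.12 (cv2) and the standard library are available. Lean on these libraries where they do the work, as an engineer would, in place of code of your own. Each camera call takes 0.05 s, during which the arm holds its last target. There are 200 camera calls.

## Working session

There is one attempt and no reset: what is moved stays moved. The work goes in short steps, Python scripts to look and compute and a shell command to move; the robot and the scene stay as the last step left them, time stands still between calls to the robot, and variables do not carry over. Pictures are saved under pics/ and viewed, at most 13 in all, crops included, and the job is handed in when it is done.

```bash
mkdir -p pics; ls; cat > h.py <<'E'
import numpy as np, cv2
from bench import sense, snapshot, calibration
from scipy.spatial.transform import Rotation as R
def tool():
    s=sense(); T=np.eye(4); T[:3,:3]=R.from_euler('xyz',s['tcp_rot'],degrees=True).as_matrix(); T[:3,3]=s['tool_pos']; return T
def snap(n,f):
    T=tool(); p,d=snapshot(n); cv2.imwrite(f'pics/{f}.png',p[:,:,::-1]); np.savez(f'pics/{f}.npz',d=d,T=T,n=n,p=p)
def rays(f,uv):
    """origin, rays with camera z=1 (or unit for fisheye) in world"""
    z=np.load(f'pics/{f}.npz'); n=str(z['n']); c=calibration(n); F=210/np.tan(np.radians(c['fovy'])/2)
    uv=np.atleast_2d(uv).astype(float); q=(uv-[c['cx'],c['cy']])
    if n=='wrist':
        r=np.linalg.norm(q,axis=1)+1e-9; th=r/F
        v=np.c_[q/r[:,None]*np.sin(th)[:,None],np.cos(th)]; M=z['T']@np.array(c['tool_from_camera'])
        Rm,o=M[:3,:3],M[:3,3]
    else:
        v=np.c_[q/F,np.ones(len(q))]; Rm=cv2.Rodrigues(np.array(c['rvec'],float))[0].T; o=-Rm@np.array(c['tvec']).ravel()
    return o,v@Rm.T,v
def pts(f,uv):
    d=np.load(f'pics/{f}.npz')['d']; uv=np.atleast_2d(uv); o,w,v=rays(f,uv)
    dep=d[uv[:,1].astype(int),uv[:,0].astype(int)]
    return o+w*(dep/v[:,2])[:,None]
def tri(views):
    A=np.zeros((3,3));b=np.zeros(3)
    for f,uv in views:
        o,w,_=rays(f,[uv]); w=w[0]/np.linalg.norm(w[0]); P=np.eye(3)-np.outer(w,w);A+=P;b+=P@o
    return np.linalg.solve(A,b)
def onz(f,uv,z):
    o,w,_=rays(f,uv); return o+w*((z-o[2])/w[:,2])[:,None]
def cloud(f):
    u,v=np.meshgrid(np.arange(560),np.arange(420)); d=np.load(f'pics/{f}.npz')['d'].ravel()
    uv=np.c_[u.ravel(),v.ravel()]; return uv[d>0],pts(f,uv)[d>0]
E
python3 - <<'E'
from h import *
print(sense())
for n in('side','top','wrist'):
    snap(n,n+'0'); print(n,calibration(n))
a=[cv2.imread(f'pics/{n}0.png') for n in('side','top')]
cv2.imwrite('pics/a.png',cv2.resize(np.hstack(a),None,fx=.714,fy=.714))
E
```

```text
pics
{'time': 0.0, 'joint_pos': array([ 6.94789462e+01,  7.51598311e+00,  8.53292348e+01,  2.25651617e-03,
        8.72597070e+01, -4.89269474e+00]), 'qd': array([ 0.06335246,  0.01085288,  0.01780702,  0.03767644, -0.04865516,
        0.16108625]), 'joint_efforts': array([-3.84870200e-04, -5.69402182e+01, -5.00551379e+01, -1.94834229e-04,
        1.46721618e-02,  7.11385884e-07]), 'tool_pos': array([161.42486581, 577.3612659 , 252.23567879]), 'tcp_rot': array([-1.79895650e+02, -1.11945485e-02,  1.64371521e+02]), 'ft_force': array([-0.74145858, -0.16659842,  0.21679694]), 'wrist_torque': array([-0.05635413,  0.02346051, -0.0182182 ]), 'grip_force': 0.0, 'finger_gap': 85.45316759090537}
side {'fovy': 48.668511271416264, 'cx': 286.1389517153677, 'cy': 207.5187885219532, 'rvec': array([ 2.12430651, -0.06276509,  0.03325333]), 'tvec': array([-522.4940023 ,  215.25255677,  782.65269309])}
top {'fovy': 51.13743277215744, 'cx': 278.6935188764491, 'cy': 207.42740800621775, 'rvec': array([ 2.16633644, -2.20308388,  0.12492097]), 'tvec': array([ 163.60856383,  556.7352074 , 1018.61194374])}
wrist {'fovy': 65.70646984690485, 'cx': 280.57973730041465, 'cy': 215.20666636685417, 'tool_from_camera': array([[ 6.92027377e-04, -9.64380150e-01, -2.64519275e-01,
         6.67418445e+01],
       [ 9.99999694e-01,  5.71110822e-04,  5.34022426e-04,
        -4.57539329e-01],
       [-3.63930807e-04, -2.64519564e-01,  9.64380251e-01,
        -1.20676523e+02],
       [ 0.00000000e+00,  0.00000000e+00,  0.00000000e+00,
         1.00000000e+00]])}
```

View pics/top0.png

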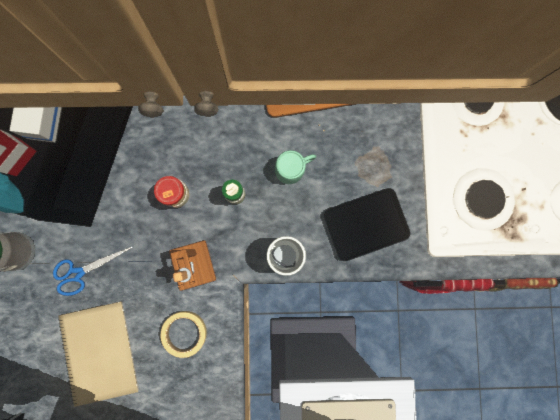

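View pics/side0.png

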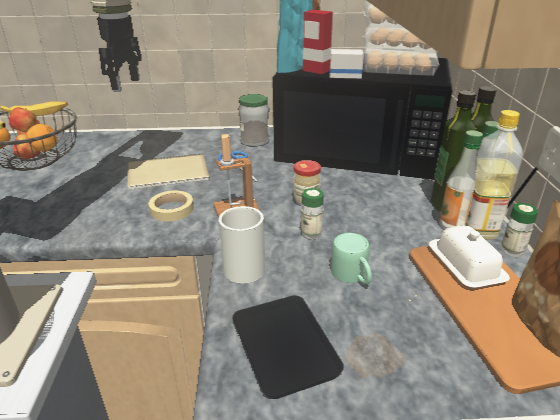

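The top view shows the stand at (190,268) with the picker handle at about (178,275), the canister at (286,257), the tray at (367,224), the mug at (291,166), the pepper pot at (232,190) and the jar at (170,191). The side view shows the picker hanging at (226,150) and the canister at (243,240).

```bash
python3 - <<'E'
from h import *
def crop(f,x,y,w,h,W,H): return cv2.resize(cv2.imread(f'pics/{f}.png')[y:y+h,x:x+w],(W,H),interpolation=cv2.INTER_CUBIC)
A=np.hstack([crop('top0',160,230,60,60,400,400),crop('side0',200,125,75,100,300,400)])
cv2.imwrite('pics/c1.png',A)
B=np.hstack([crop('top0',260,230,56,56,392,392),crop('top0',315,180,100,90,400,392)]); cv2.imwrite('pics/c2.png',B)
uv,P=cloud('top0')
for nm,x,y,r in(('can',286,257,30),('stand',190,268,30),('pep',232,190,16),('jar',170,191,22),('mug',291,166,24)):
    m=(np.hypot(*(uv-[x,y]).T)<r)&(P[:,2]>12); Q=P[m]; 
    print(nm,Q.min(0).round(),Q.max(0).round())
m=(np.hypot(*(uv-[286,257]).T)<25); Q=P[m]; rim=Q[Q[:,2]>118]; print('canrim',rim.mean(0),rim.min(0),rim.max(0), ((rim.min(0)+rim.max(0))/2).round(1))
ins=Q[(Q[:,2]<118)&(np.hypot(*(Q[:,:2]-((rim.min(0)+rim.max(0))/2)[:2]).T)<33)]
print(np.histogram(ins[:,2],bins=range(0,125,8)))
c=onz('top0',[[324,220],[335,259],[409,234],[396,190]],17); print('tray',c.round(),c.mean(0).round())
E
```

```text
can [408. 104.  13.] [489. 183. 130.]
stand [372. 307.  12.] [483. 415. 202.]
pep [569. 235.  15.] [614. 280. 112.]
jar [562. 366.  20.] [626. 430. 105.]
mug [618.  70.  12.] [688. 162.  77.]
canrim [447.48135582 143.44630557 124.56922673] [408.28161392 104.20700516 118.75650403] [488.67946681 183.33351376 130.14422199] [448.5 143.8 124.5]
(array([146,  12,  29, 357,  13,   8,  28,   7,   0,   0,   0,   0,   0,
         0,   0]), array([  0,   8,  16,  24,  32,  40,  48,  56,  64,  72,  80,  88,  96,
       104, 112, 120]))
tray [[ 528.   46.   17.]
 [ 435.   23.   17.]
 [ 491. -157.   17.]
 [ 598. -130.   17.]] [513. -54.  17.]
```

View pics/c1.png

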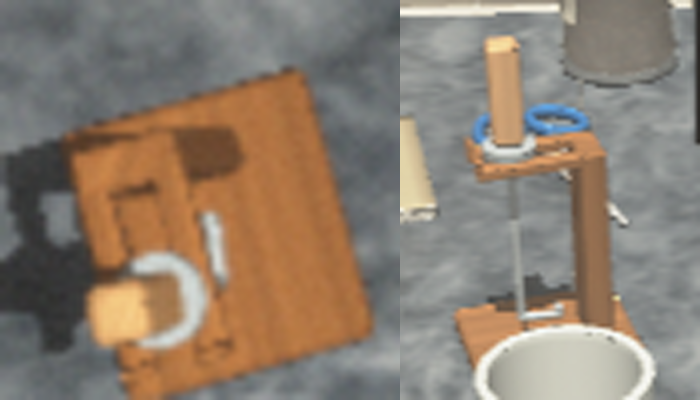

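View pics/c2.png

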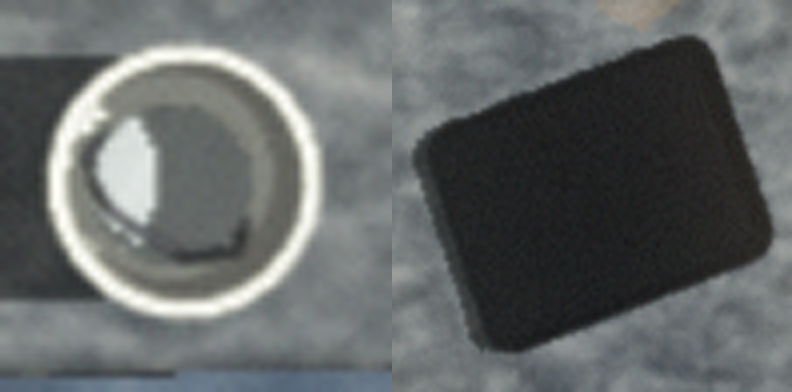

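```bash
python3 -m crank '[[-36,-15,-3,0,8.5],[-36,-15,-3,0,8.5],[-36,-15,-3,0,8.5],[-36,-15,-3,0,8.5],[-36,-15,-3,0,8.5],[-36,-15,-3,0,8.5],[-36,-15,-3,0,8.5],[-36,-15,-3,0,8.5],[-36,-15,-3,0,8.5],[-36,-15,-3,0,8.5],[-36,-15,-3,0,8.5]]' 30; python3 -c "
from h import *
snap('wrist','w1'); print(tool().round(2))"
```

```text
time: 1.25
tool_pos: [467.1, 336.9, 282.9]
tcp_rot: [-180.0, -0.1, 164.4]
ft_force: [-0.7, -0.1, 0.5]
finger_gap: 85.1
grip_force: 0.0
[[-9.6000e-01  2.7000e-01 -0.0000e+00  4.6687e+02]
 [ 2.7000e-01  9.6000e-01 -0.0000e+00  3.3722e+02]
 [ 0.0000e+00 -0.0000e+00 -1.0000e+00  2.8297e+02]
 [ 0.0000e+00  0.0000e+00  0.0000e+00  1.0000e+00]]
```

```bash
python3 -m crank '[[-10,-19,0,0,8.5],[-10,-19,0,0,8.5],[-10,-19,0,0,8.5],[-10,-19,0,0,8.5],[-10,-19,0,0,8.5],[-10,-19,0,0,8.5],[-10,-19,0,0,8.5]]'; python3 -c "
from h import *
snap('wrist','w2'); print(tool().round(2))
a=cv2.imread('pics/w1.png');b=cv2.imread('pics/w2.png')
cv2.imwrite('pics/w12.png',cv2.resize(np.vstack([a,b]),None,fx=.71,fy=.71))
"
```

```text
time: 2.0
tool_pos: [512.6, 127.8, 283.3]
tcp_rot: [180.0, -0.0, 164.4]
ft_force: [-0.3, 0.5, -1.0]
finger_gap: 84.4
grip_force: 0.0
[[-9.6000e-01  2.7000e-01 -0.0000e+00  5.1258e+02]
 [ 2.7000e-01  9.6000e-01  0.0000e+00  1.2823e+02]
 [ 0.0000e+00  0.0000e+00 -1.0000e+00  2.8327e+02]
 [ 0.0000e+00  0.0000e+00  0.0000e+00  1.0000e+00]]
```

View pics/w12.png

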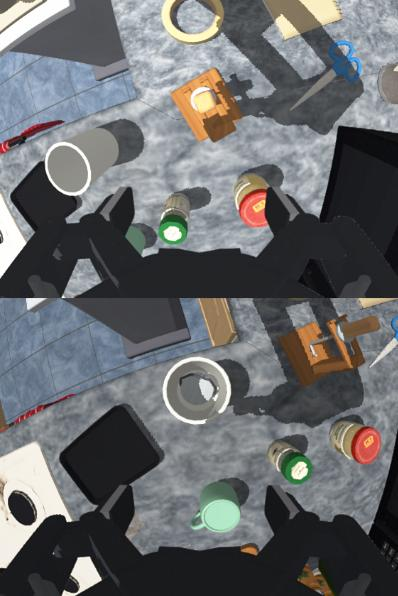

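In w1 the handle top is at about (287,140). In w2 the canister is at about (277,130), with its tin visible, and the stand is at about (465,60). I'll enlarge these next.

```bash
python3 - <<'E'
from h import *
def crop(f,x,y,w,h,W,H): return cv2.resize(cv2.imread(f'pics/{f}.png')[y:y+h,x:x+w],(W,H),interpolation=cv2.INTER_CUBIC)
L=np.vstack([crop('w1',240,90,110,110,300,300),crop('w2',390,10,160,120,400,300)[:,50:350]])
cv2.imwrite('pics/c3.png',np.hstack([L,crop('w2',232,82,90,108,500,600)]))
E
```

```text
(no output)
```

View pics/c3.png

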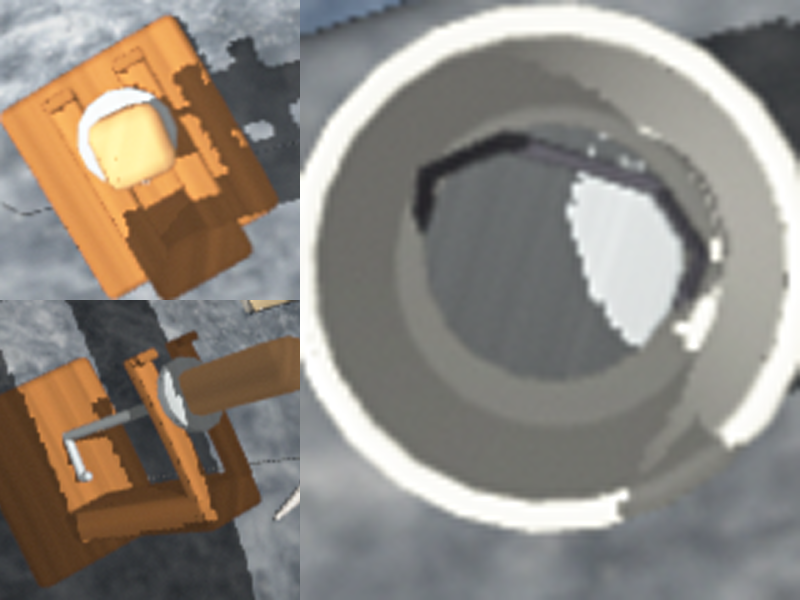

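```bash
python3 - <<'E'
from h import *
a=lambda L:[[240+x/2.727,90+y/2.727] for x,y in L]
b=lambda L:[[390+(x+50)/2.5,10+(y-300)/2.5] for x,y in L]
c=lambda L:[[232+(x-300)/5.556,82+y/5.556] for x,y in L]
yaw=lambda P,i,j:np.degrees(np.arctan2(*(P[j]-P[i])[1::-1]))%180
H=onz('w1',a([(90,133),(155,112),(177,165),(115,190)]),200)
print('handle top',H.round(1),H.mean(0).round(1),[round(yaw(H,i,j),1) for i,j in((0,1),(3,2),(0,3),(1,2))])
S=onz('w1',a([(45,105),(128,260),(115,65),(215,225)]),132); print('prong',yaw(S,0,1),yaw(S,2,3),S.round(1))
F=onz('w2',b([(68,437),(86,478)]),[22,30]) if 0 else np.vstack([onz('w2',b([(68,437)]),24),onz('w2',b([(85,476)]),28)])
print('foot,lip',F.round(1),yaw(F,0,1))
S=onz('w2',b([(140,355),(208,522)]),132); print('prong2',yaw(S,0,1))
B=onz('w2',c([(518,138),(660,188)]),54); print('bar',B.round(1),B.mean(0).round(1),np.linalg.norm(B[0]-B[1]),yaw(B,0,1))
V=onz('w2',c([(422,225),(690,300)]),22);print('piv',V.round(1),V.mean(0).round(1),np.linalg.norm(V[0]-V[1]),yaw(V,0,1))
t=onz('w2',c([(425,270),(555,382),(560,122),(470,352),(640,345)]),27);print('tin edge',t.round(1))
# circle fit
A=np.c_[2*t[:,:2],np.ones(len(t))];q=np.linalg.lstsq(A,(t[:,:2]**2).sum(1),rcond=None)[0];print('tin c',q[:2],np.sqrt(q[2]+q[:2]@q[:2]))
r=onz('w2',c([(312,265),(550,10),(785,265),(550,520)]),125)
A=np.c_[2*r[:,:2],np.ones(len(r))];q=np.linalg.lstsq(A,(r[:,:2]**2).sum(1),rcond=None)[0];print('can c',q[:2],np.sqrt(q[2]+q[:2]@q[:2]))
# depth checks
uv,P=cloud('w1'); m=(np.hypot(*(uv-[288.4,145]).T)<9); print('handle top depth',np.median(P[m],0))
uv,P=cloud('w2')
m=(np.abs(uv[:,0]-276)<45)&(np.abs(uv[:,1]-135)<55)&(np.hypot(P[:,0]-448,P[:,1]-144)<34)
Q=P[m];print(np.histogram(Q[:,2],bins=[-5,2,8,14,20,24,30,36,42,48,54,60,70,125])); 
m=(Q[:,2]>44)&(Q[:,2]<66)&(np.hypot(Q[:,0]-448,Q[:,1]-144)<31);print('bar depth',Q[m].mean(0),m.sum(),Q[m].round()[::6])
E
```

```text
handle top [[407.7 348.2 200. ]
 [407.  363.7 200. ]
 [420.1 365.4 200. ]
 [421.9 350.1 200. ]] [414.2 356.9 200. ] [np.float64(92.6), np.float64(96.8), np.float64(7.9), np.float64(7.3)]
prong 12.18342860733026 16.718769308721175 [[397.4 335.3 132. ]
 [450.5 346.8 132. ]
 [391.4 359.  132. ]
 [446.9 375.7 132. ]]
foot,lip [[413.8 357.6  24. ]
 [435.  359.5  28. ]] 5.05520559158015
prong2 11.06427270484641
bar [[423.4 142.2  54. ]
 [439.9 165.8  54. ]] [431.7 154.   54. ] 28.769761012792177 54.84529763134546
piv [[433.3 117.7  22. ]
 [463.7 167.5  22. ]] [448.5 142.6  22. ] 58.3266693521512 58.570772487838
tin edge [[442.7 116.1  27. ]
 [472.6 135.6  27. ]
 [420.6 151.2  27. ]
 [461.8 120.3  27. ]
 [469.9 154.7  27. ]]
tin c [446.23220454 142.47892795] 26.940559935389626
can c [448.62662865 141.97533857] 38.00866058492435
handle top depth [414.10759939 356.33856923 199.10119791]
(array([   1,  629,   22,   14,   30, 1577,   39,   52,   47,   74,  123,
         44,  226]), array([ -5,   2,   8,  14,  20,  24,  30,  36,  42,  48,  54,  60,  70,
       125]))
bar depth [431.0562389  150.656222    53.36253341] 172 [[420. 139.  52.]
 [422. 141.  54.]
 [422. 138.  55.]
 [424. 144.  56.]
 [423. 136.  53.]
 [425. 142.  55.]
 [426. 148.  55.]
 [423. 134.  50.]
 [425. 140.  55.]
 [427. 146.  56.]
 [422. 128.  45.]
 [425. 135.  50.]
 [428. 146.  54.]
 [430. 152.  57.]
 [425. 132.  48.]
 [431. 152.  57.]
 [433. 158.  55.]
 [432. 154.  55.]
 [434. 160.  57.]
 [434. 155.  57.]
 [436. 162.  56.]
 [436. 157.  56.]
 [437. 163.  55.]
 [438. 161.  54.]
 [439. 162.  53.]
 [441. 164.  52.]
 [442. 166.  52.]
 [445. 166.  51.]
 [447. 167.  45.]]
```

```bash
python3 -m crank '[[15.64,19.37,0,1.18,8.5],[15.64,19.37,0,1.18,8.5],[15.64,19.37,0,1.18,8.5],[15.64,19.37,0,1.18,8.5],[15.64,19.37,0,1.18,8.5],[15.64,19.37,0,1.18,8.5],[15.64,19.37,0,1.18,8.5],[15.64,19.37,0,1.18,8.5],[15.64,19.37,0,1.18,8.5],[15.64,19.37,0,1.18,8.5],[15.64,19.37,3,1.18,8.5]]' 30; python3 -c "
from h import *
snap('wrist','w3'); T=tool();print(T.round(3))
uv,P=cloud('w3'); m=(P[:,2]>185)&(P[:,2]<212)&(np.hypot(P[:,0]-414,P[:,1]-357)<25);Q=P[m];print(len(Q),Q.mean(0),Q.min(0),Q.max(0))
print(cv2.minAreaRect(Q[:,:2].astype(np.float32)))
"
```

```text
time: 3.15
tool_pos: [415.6, 357.9, 257.7]
tcp_rot: [179.6, -0.2, 97.0]
ft_force: [0.9, 0.1, 0.6]
finger_gap: 85.3
grip_force: 0.0
[[-1.22000e-01  9.93000e-01 -2.00000e-03  4.12984e+02]
 [ 9.93000e-01  1.22000e-01 -1.00000e-03  3.55831e+02]
 [-1.00000e-03 -3.00000e-03 -1.00000e+00  2.49136e+02]
 [ 0.00000e+00  0.00000e+00  0.00000e+00  1.00000e+00]]
917 [412.84850359 358.73326143 196.99524161] [403.46423554 348.11030578 185.02854861] [422.57134779 366.08268243 200.72954289]
((412.90570068359375, 356.94140625), (17.972780227661133, 17.42770004272461), 7.272130489349365)
```

```bash
python3 -m crank '[[0,0,3,0,8.5],[0,0,6,0,8.5],[0,0,7.7,0,8.5],[0,0,7.7,0,8.5],[0,0,7.7,0,1],[0,0,7.7,0,1],[0,0,7.7,0,1],[0,0,7.7,0,1],[0,0,7.7,0,1],[0,0,7.7,0,1],[0,0,7.7,0,1],[0,0,7.7,0,1]]' 50; python3 -c "
from h import *
print(tool().round(3), sense()['wrist_torque'])"
```

```text
time: 4.4
tool_pos: [415.0, 355.4, 177.2]
tcp_rot: [179.9, -0.0, 96.8]
ft_force: [0.0, -0.4, 5.7]
finger_gap: 17.4
grip_force: 49.2
[[-1.18000e-01  9.93000e-01  1.00000e-03  4.15028e+02]
 [ 9.93000e-01  1.18000e-01  1.00000e-03  3.55427e+02]
 [ 1.00000e-03  1.00000e-03 -1.00000e+00  1.77228e+02]
 [ 0.00000e+00  0.00000e+00  0.00000e+00  1.00000e+00]] [ 0.00733245  0.08702758 -0.00212498]
```

```bash
python3 -m crank '[[0,0,-0.5,0,1],[0,0,-1,0,1],[0,0,-1.5,0,1],[0,0,-1.5,0,1],[-0.1,-1.5,-1.5,0,1],[-0.25,-3,-1.5,0,1],[-0.4,-4.5,-1.5,0,1],[-0.55,-6,-1.5,0,1],[-0.55,-6,-1.5,0,1],[-0.55,-6,-5,0,1],[-0.55,-6,-9,0,1],[-0.55,-6,-13.5,0,1],[-0.55,-6,-13.5,0,1],[-0.55,-6,-13.5,0,1]]'; python3 - <<'E'
from h import *
T=tool();print(T.round(3))
snap('side','s4');snap('top','t4')
# predicted pixel of foot
f=T[:3,3]+[0,0,-151]
print(f)
for n in('side','top'):
    c=calibration(n);F=210/np.tan(np.radians(c['fovy'])/2);K=np.array([[F,0,c['cx']],[0,F,c['cy']],[0,0,1]])
    print(n,cv2.projectPoints(f.reshape(1,3),c['rvec'],c['tvec'],K,None)[0].ravel())
    print(n,cv2.projectPoints(f.reshape(1,3)+[[0,0,148]],c['rvec'],c['tvec'],K,None)[0].ravel())
E
```

```text
time: 5.8
tool_pos: [356.8, 343.2, 312.8]
tcp_rot: [179.8, -0.1, 96.7]
ft_force: [-0.3, -1.0, -1.1]
finger_gap: 17.2
grip_force: 49.3
[[-1.18000e-01  9.93000e-01  3.00000e-03  3.56829e+02]
 [ 9.93000e-01  1.18000e-01  2.00000e-03  3.43159e+02]
 [ 2.00000e-03  3.00000e-03 -1.00000e+00  3.12849e+02]
 [ 0.00000e+00  0.00000e+00  0.00000e+00  1.00000e+00]]
[356.82928332 343.15904353 161.84914496]
side [200.07472262 154.9203681 ]
side [192.76233865  87.56083163]
top [188.00650801 302.92726777]
top [171.7226822  313.93510835]
```

```bash
python3 -m crank '[[-21.65,7.42,0,-2.438,1],[-21.65,7.42,0,-2.438,1],[-21.65,7.42,0,-2.438,1],[-21.65,7.42,0,-2.438,1],[-21.65,7.42,0,-2.438,1],[-21.65,7.42,0,-2.438,1],[-21.65,7.42,0,-2.438,1],[-21.65,7.42,0,-2.438,1],[-21.65,7.42,0,-2.438,1],[-21.65,7.42,0,-2.438,1],[-21.65,7.42,0,-2.438,1],[-21.65,7.42,0,-2.438,1],[-21.65,7.42,0,-2.438,1],[-21.65,7.42,0,-2.438,1],[-21.65,7.42,0,-2.438,1],[-21.65,7.42,0,-2.438,1],[-21.65,7.42,0,-2.438,1],[-21.65,7.42,0,-2.438,1],[-21.65,7.42,0,-2.438,1],[-21.65,7.42,0,-2.438,1]]'; python3 - <<'E'
from h import *
T=tool();print(T.round(3))
for n in('side','top','wrist'): snap(n,n[0]+'5')
f=T[:3,3]+[0,0,-151]
for n in('side','top'):
    c=calibration(n);F=210/np.tan(np.radians(c['fovy'])/2);K=np.array([[F,0,c['cx']],[0,F,c['cy']],[0,0,1]])
    print(n,cv2.projectPoints(f.reshape(1,3),c['rvec'],c['tvec'],K,None)[0].ravel())
def crop(f,x,y,w,h,W,H): return cv2.resize(cv2.imread(f'pics/{f}.png')[y:y+h,x:x+w],(W,H),interpolation=cv2.INTER_CUBIC)
cv2.imwrite('pics/c5.png',np.hstack([crop('s5',200,110,80,120,400,600),np.vstack([crop('t5',240,210,100,75,400,300),crop('w5',140,0,280,210,400,300)])]))
E
```

```text
time: 7.9
tool_pos: [454.6, 136.3, 310.5]
tcp_rot: [179.9, -0.1, -123.7]
ft_force: [-0.5, -0.1, -2.1]
finger_gap: 17.5
grip_force: 49.2
[[-5.56000e-01 -8.31000e-01 -1.00000e-03  4.54582e+02]
 [-8.31000e-01  5.56000e-01 -0.00000e+00  1.36263e+02]
 [ 1.00000e-03  1.00000e-03 -1.00000e+00  3.10515e+02]
 [ 0.00000e+00  0.00000e+00  0.00000e+00  1.00000e+00]]
side [243.49280886 203.96394404]
top [289.79733384 252.18266746]
```

View pics/c5.png

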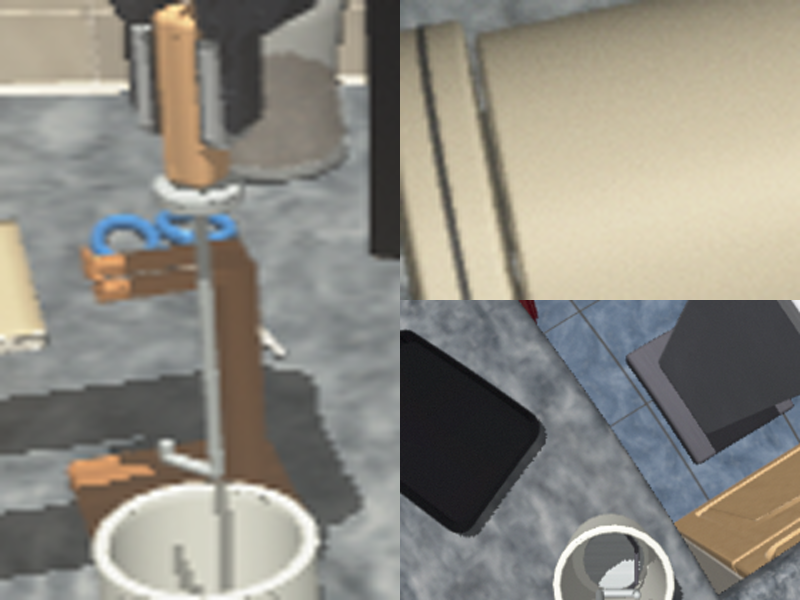

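The foot shows at (243.4,204.8) in the side view, as predicted, so I'll go down beside the bar.

```bash
python3 -m crank '[[-0.25,-0.2,0,0,1],[-0.25,-0.2,3,0,1],[-0.25,-0.2,6,0,1],[-0.25,-0.2,8,0,1],[-0.25,-0.2,9.5,0,1],[-0.25,-0.2,10.5,0,1],[-0.25,-0.2,11.3,0,1],[-0.25,-0.2,12.1,0,1],[-0.25,-0.2,12.1,0,1],[-0.25,-0.2,12.1,0,1]]'; python3 -c "
from h import *
print(tool().round(3)[:3,3],sense()['wrist_torque']); snap('top','t6'); snap('side','s6')"
```

```text
time: 9.05
tool_pos: [458.1, 137.4, 190.8]
tcp_rot: [-180.0, 0.0, -123.6]
ft_force: [-0.4, 0.2, -2.0]
finger_gap: 17.6
grip_force: 49.2
[458.144 137.368 190.757] [ 0.00665042 -0.01872747 -0.02646474]
```

```bash
python3 -m crank '[[0,0.3,0,0,1],[0,0.6,0,0,1],[0,0.9,0,0,1],[0,1.2,0,0,1],[0,1.5,0,0,1],[0,1.7,0,0,1],[0,1.7,0,0,1]]';python3 -m crank '[[0,0,-0.3,0,1],[0,0,-0.6,0,1],[0,0,-0.9,0,1],[0,0,-1,0,1],[0,0,-1,0,1]]'; python3 -c "
from h import *
print(tool().round(3)[:3,3],sense()['wrist_torque'])"
```

```text
time: 9.85
tool_pos: [443.5, 146.9, 190.3]
tcp_rot: [180.0, 0.0, -123.5]
ft_force: [-0.1, -0.3, -1.2]
finger_gap: 17.8
grip_force: 49.2
time: 10.35
tool_pos: [443.9, 146.7, 200.7]
tcp_rot: [-180.0, 0.0, -123.6]
ft_force: [0.5, -1.0, -1.2]
finger_gap: 17.4
grip_force: 49.2
[443.941 146.717 200.669] [ 0.00247243  0.03117491 -0.00501422]
```

```bash
python3 -m crank '[[0,-0.2,-0.1,0,1],[0,-0.4,-0.1,0,1],[0,-0.6,-0.15,0,1],[0,-0.6,-0.15,0,1]]';python3 -m crank '[[0,-0.2,-0.05,0,1],[0,-0.4,-0.1,0,1],[0,-0.6,-0.15,0,1],[0,-0.6,-0.15,0,1]]';python3 -m crank '[[0,-0.2,-0.05,0,1],[0,-0.4,-0.1,0,1],[0,-0.4,-0.1,0,1]]'; python3 -c "
from h import *
print(tool().round(3)[:3,3],sense()['wrist_torque'])"
```

```text
time: 10.75
tool_pos: [448.9, 143.2, 201.7]
tcp_rot: [180.0, -0.0, -123.6]
ft_force: [-1.1, 1.0, -2.7]
finger_gap: 17.4
grip_force: 49.1
time: 11.15
tool_pos: [454.0, 139.9, 203.4]
tcp_rot: [-180.0, 0.0, -123.6]
ft_force: [-0.6, 1.5, -2.0]
finger_gap: 17.5
grip_force: 49.0
time: 11.45
tool_pos: [457.3, 137.7, 204.4]
tcp_rot: [-180.0, 0.0, -123.6]
ft_force: [0.3, 0.3, -2.6]
finger_gap: 17.6
grip_force: 49.0
[457.309 137.726 204.402] [0.00699324 0.03091167 0.04949909]
```

```bash
python3 -m crank '[[0,-0.2,-0.2,0,1],[0,-0.4,-0.4,0,1],[0,-0.4,-0.6,0,1],[0,-0.4,-0.6,0,1],[0,-0.4,-0.6,0,1]]';python3 -m crank '[[0,0,-0.4,0,1],[0,0,-0.8,0,1],[0,0,-1.2,0,1],[0,0,-1.6,0,1],[0,0,-2,0,1],[0,0,-2,0,1],[0,0,-2,0,1]]'; python3 - <<'E'
from h import *
print(tool().round(3)[:3,3],sense()['wrist_torque'])
snap('top','t7')
uv,P=cloud('t7')
E
```

```text
time: 11.95
tool_pos: [460.4, 135.8, 210.5]
tcp_rot: [-180.0, 0.0, -123.5]
ft_force: [-0.5, -0.2, -0.2]
finger_gap: 17.8
grip_force: 49.3
time: 12.65
tool_pos: [460.4, 135.7, 230.4]
tcp_rot: [-180.0, 0.0, -123.6]
ft_force: [-0.3, -0.6, -2.9]
finger_gap: 17.2
grip_force: 49.0
[460.426 135.686 230.388] [7.69985538e-03 1.50913940e-02 5.11820205e-05]
```

```bash
python3 - <<'E'
from h import *
f=[]
for i in range(12): snapshot('top'); f.append(np.r_[sense()['ft_force'],sense()['wrist_torque']*1000])
print(np.mean(f,0).round(2),np.std(f,0).round(2))
snap('wrist','w7');snap('side','s7')
def crop(f,x,y,w,h,W,H): return cv2.resize(cv2.imread(f'pics/{f}.png')[y:y+h,x:x+w],(W,H),interpolation=cv2.INTER_CUBIC)
cv2.imwrite('pics/c7.png',np.hstack([crop('w7',200,130,160,160,500,500),crop('s7',205,150,72,120,300,500)]))
E
```

```text
[ -0.07   0.04  -2.53 -10.77 -24.09   0.5 ] [ 0.28  0.56  0.47 42.95 38.41 31.69]
```

View pics/c7.png

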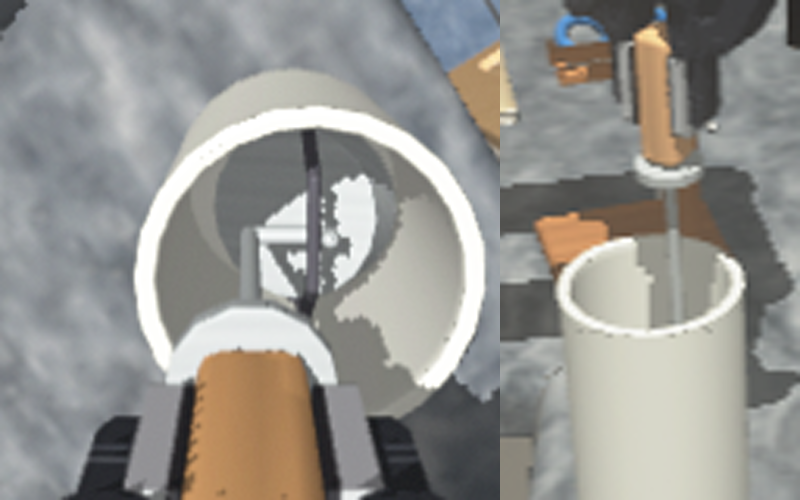

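The bar (crop x≈313) lies on the hook inside the lip (330,240), and the tin hangs free, so I'll lift it out.

```bash
python3 -m crank '[[0,0,-0.4,0,1],[0,0,-1,0,1],[0,0,-1.7,0,1],[0,0,-2.5,0,1],[0,0,-3.3,0,1],[0,0,-4.1,0,1],[0,0,-4.9,0,1],[0,0,-5.7,0,1],[0,0,-6.5,0,1],[0,0,-7.3,0,1],[0,0,-8.1,0,1],[0,0,-8.9,0,1],[0,0,-9.7,0,1],[0,0,-10.5,0,1],[0,0,-11.2,0,1],[0,0,-11.8,0,1],[0,0,-12.2,0,1],[0,0,-12.2,0,1]]'; python3 - <<'E'
from h import *
print(tool().round(3)[:3,3])
snap('wrist','w8');snap('side','s8')
# tray corners from w2
z=np.load('pics/w2.npz')
def crop(f,x,y,w,h,W,H): return cv2.resize(cv2.imread(f'pics/{f}.png')[y:y+h,x:x+w],(W,H),interpolation=cv2.INTER_CUBIC)
cv2.imwrite('pics/c8.png',np.hstack([crop('s8',180,70,120,180,400,600),np.vstack([crop('w8',140,90,280,210,400,300),crop('w2',60,130,200,150,400,300)])]))
E
```

```text
time: 15.2
tool_pos: [460.6, 135.7, 353.0]
tcp_rot: [-180.0, 0.0, -123.6]
ft_force: [0.5, 0.3, -2.4]
finger_gap: 17.5
grip_force: 49.0
[460.604 135.726 353.015]
```

View pics/c8.png

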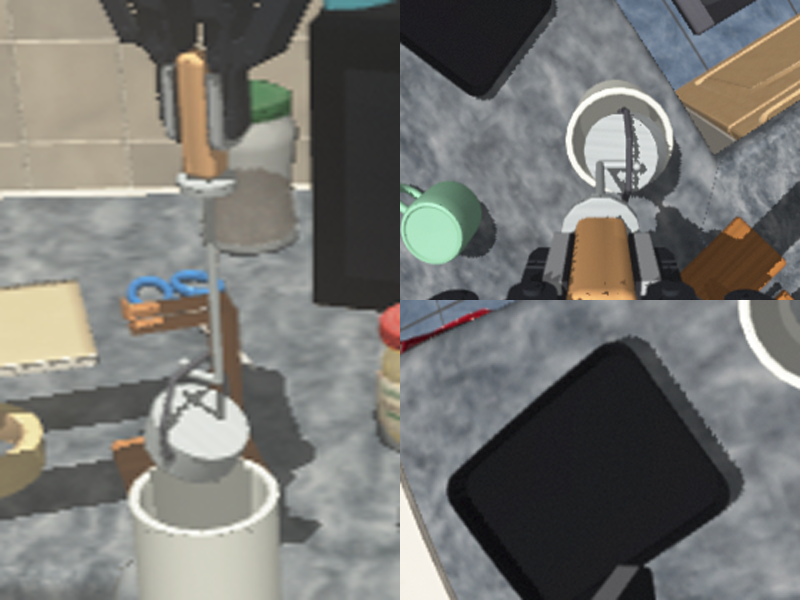

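```bash
python3 - <<'E'
from h import *
z=np.load('pics/top0.npz'); g=z['p'].max(2)<50
n,l,st,ce=cv2.connectedComponentsWithStats(g.astype(np.uint8)); k=l[224,367]; print(st[k],ce[k])
c=max(cv2.findContours((l==k).astype(np.uint8),0,2)[0],key=len)[:,0]
P=onz('top0',c,15); r=cv2.minAreaRect(P[:,:2].astype(np.float32)); print('tray',r)
for f in('w8','s8'):
    uv,P=cloud(f); m=(np.hypot(P[:,0]-450,P[:,1]-143)<45)&(P[:,2]>130)&(P[:,2]<235); Q=P[m]
    print(f,len(Q),Q.min(0).round(),np.histogram(Q[:,2],bins=range(130,240,8))[0])
    if f=='w8':
        q=Q[(Q[:,2]>150)&(Q[:,2]<195)]
        for _ in range(6):
            c0=np.median(q,0); A=np.c_[q[:,:2]-c0[:2],np.ones(len(q))]; s=np.linalg.lstsq(A,q[:,2],rcond=None)[0]; res=np.abs(A@s-q[:,2]); q=q[res<max(2.5,1.5*np.median(res))]
        print('plane',s.round(3),'tilt',np.degrees(np.arctan(np.hypot(*s[:2]))),'c',cv2.minEnclosingCircle(q[:,:2].astype(np.float32)),c0,len(q))
E
```

```text
[ 324  189   85   72 4051] [365.99506295 224.13379412]
tray ((517.3911743164062, -54.725303649902344), (130.62384033203125, 183.04000854492188), 18.329269409179688)
w8 2631 [418. 115. 157.] [  0   0   0  54 694 803 618  45  75 296  14  14  15]
plane [ -0.367   0.281 171.421] tilt 24.79136961709443 c ((447.34942626953125, 140.6333770751953), 29.835391998291016) [450.23986778 136.55465582 171.78815165] 1475
s8 855 [418. 114. 144.] [  0   3  47  77 199 245 133  17  25  70  12  12  14]
```

```bash
python3 -m crank '[[0,0,-0.5,0,1],[0,0,-1.1,0,1],[0,0,-1.5,0,1],[0.3,-0.3,-1.5,0.02,1],[0.9,-1,-1.5,0.06,1],[1.8,-2,-1.5,0.12,1],[2.8,-3.1,-1.5,0.2,1],[3.8,-4.3,-1.5,0.27,1],[4.9,-5.5,-1.5,0.35,1],[5.9,-6.6,-1.5,0.42,1],[6.9,-7.8,-1.5,0.5,1],[8,-8.9,-1.5,0.57,1],[9,-10.1,-1.5,0.64,1],[10,-11.2,-1.5,0.71,1],[11.1,-12.4,-1.5,0.79,1],[12.1,-13.6,-1.5,0.86,1],[13,-14.6,-1.5,0.93,1],[13.9,-15.5,-1.5,0.99,1],[14.5,-16.2,-1.5,1.03,1],[14.76,-16.54,-1.5,1.05,1]]'
python3 -m crank '[[0,0,0,0,1],[0,0,0,0,1],[0,0,0,0,1]]'; python3 - <<'E'
from h import *
T=tool();print(T.round(3))
snap('wrist','w9');snap('side','s9');snap('top','t9')
for f in('w9','s9'):
    uv,P=cloud(f); m=(np.hypot(P[:,0]-517,P[:,1]+64)<45)&(P[:,2]>130)&(P[:,2]<250); Q=P[m]
    print(f,len(Q),Q.min(0).round(),np.histogram(Q[:,2],bins=range(130,250,8))[0])
    if f=='w9':
        q=Q[(Q[:,2]>165)&(Q[:,2]<210)]
        for _ in range(6):
            c0=np.median(q,0); A=np.c_[q[:,:2]-c0[:2],np.ones(len(q))]; s=np.linalg.lstsq(A,q[:,2],rcond=None)[0]; res=np.abs(A@s-q[:,2]); q=q[res<max(2.5,1.5*np.median(res))]
        print('plane',s.round(3),'c',cv2.minEnclosingCircle(q[:,:2].astype(np.float32)),c0,len(q))
E
```

```text
time: 17.3
tool_pos: [516.6, -80.0, 367.0]
tcp_rot: [-180.0, -0.0, 176.1]
ft_force: [-0.2, 0.1, -2.5]
finger_gap: 17.8
grip_force: 48.9
time: 17.6
tool_pos: [516.6, -78.3, 367.3]
tcp_rot: [180.0, 0.0, 176.4]
ft_force: [-0.1, 0.1, -3.1]
finger_gap: 17.5
grip_force: 49.0
[[-9.98000e-01  6.40000e-02  0.00000e+00  5.16591e+02]
 [ 6.40000e-02  9.98000e-01  0.00000e+00 -7.82570e+01]
 [-0.00000e+00  0.00000e+00 -1.00000e+00  3.67340e+02]
 [ 0.00000e+00  0.00000e+00  0.00000e+00  1.00000e+00]]
w9 2657 [485. -88. 173.] [  0   0   0   0   0 207 766 704 514  54 129 240  13  15]
plane [4.90000e-02 5.33000e-01 1.85858e+02] c ((514.0604248046875, -61.895050048828125), 29.33155059814453) [512.57063545 -66.36033937 186.02863479] 1492
s9 1456 [485. -90. 158.] [  0   0   0  15  79 111 389 436 218  35  44  84  13  15]
```

```bash
python3 -m crank '[[0,0,0.3,0,1],[0,0,0.8,0,1],[0,0,1.5,0,1],[0,0,2.4,0,1],[0,0,3.3,0,1],[0,0,4.2,0,1],[0,0,5.1,0,1],[0,0,6,0,1],[0,0,6.9,0,1],[0,0,7.8,0,1],[0,0,8.7,0,1],[0,0,9.6,0,1],[0,0,10.5,0,1],[0,0,11.4,0,1],[0,0,12.2,0,1],[0,0,12.9,0,1],[0,0,13.5,0,1],[0,0,13.8,0,1],[0,0,14,0,1],[0,0,14,0,1]]'; python3 - <<'E'
from h import *
T=tool();print(T.round(3)[:3,3])
snap('wrist','w10');snap('side','s10')
uv,P=cloud('w10'); m=(np.hypot(P[:,0]-517,P[:,1]+64)<40)&(P[:,2]>10)&(P[:,2]<110); Q=P[m]
q=Q[(Q[:,2]>28)&(Q[:,2]<72)]
for _ in range(6):
    c0=np.median(q,0); A=np.c_[q[:,:2]-c0[:2],np.ones(len(q))]; s=np.linalg.lstsq(A,q[:,2],rcond=None)[0]; res=np.abs(A@s-q[:,2]); q=q[res<max(2.5,1.5*np.median(res))]
print('plane',s.round(3),'c',cv2.minEnclosingCircle(q[:,:2].astype(np.float32)),c0,len(q))
uv,P=cloud('s10'); m=(np.hypot(P[:,0]-517,P[:,1]+64)<40)
print(np.histogram(P[m,2],bins=range(-4,100,4)))
E
```

```text
time: 19.75
tool_pos: [516.6, -78.8, 227.2]
tcp_rot: [180.0, -0.0, 176.3]
ft_force: [0.2, -0.3, -2.9]
finger_gap: 17.1
grip_force: 49.0
[516.632 -78.757 227.207]
plane [ 0.066  0.457 46.18 ] c ((514.774658203125, -64.83263397216797), 29.902313232421875) [512.67582911 -68.37075958  46.43853121] 1526
(array([  0, 474, 510,   0,   0,   2,  17,  18,  26,  26,  84, 166, 208,
       203, 159, 100,  21,  14,  12,  16,  22,  43,   7,   8,  11]), array([-4,  0,  4,  8, 12, 16, 20, 24, 28, 32, 36, 40, 44, 48, 52, 56, 60,
       64, 68, 72, 76, 80, 84, 88, 92, 96]))
```

```bash
python3 -m crank '[[0,0,0.3,0,1],[0,0,0.7,0,1],[0,0,1,0,1],[0,0,1.25,0,1],[0,0.2,1.37,0,1],[0,0.4,1.5,0,1],[0,0.6,1.62,0,1],[0,0.8,1.75,0,1],[0,1,1.88,0,1],[0,1.2,2,0,1],[0,1.4,2.13,0,1],[0,1.6,2.26,0,1],[0,1.8,2.4,0,1],[0,2,2.54,0,1],[0,2.2,2.68,0,1],[0,2.4,2.82,0,1],[0,2.5,2.95,0,1],[0,2.5,3.05,0,1],[0,2.5,3.05,0,1],[0,2.5,3.05,0,1]]'; python3 - <<'E'
from h import *
T=tool();print(T.round(3)[:3,3])
snap('wrist','w11');snap('side','s11')
uv,P=cloud('w11'); m=(np.hypot(P[:,0]-517,P[:,1]+55)<40)&(P[:,2]>10)&(P[:,2]<110); Q=P[m]
q=Q[(Q[:,2]>12)&(Q[:,2]<60)]
for _ in range(6):
    c0=np.median(q,0); A=np.c_[q[:,:2]-c0[:2],np.ones(len(q))]; s=np.linalg.lstsq(A,q[:,2],rcond=None)[0]; res=np.abs(A@s-q[:,2]); q=q[res<max(2.5,1.5*np.median(res))]
print('plane',s.round(3),'c',cv2.minEnclosingCircle(q[:,:2].astype(np.float32)),c0,len(q))
def crop(f,x,y,w,h,W,H): return cv2.resize(cv2.imread(f'pics/{f}.png')[y:y+h,x:x+w],(W,H),interpolation=cv2.INTER_CUBIC)
cv2.imwrite('pics/c11.png',np.hstack([crop('w11',210,90,130,160,400,500),crop('s11',220,230,100,125,400,500)]))
E
```

```text
time: 21.85
tool_pos: [518.2, -54.0, 196.7]
tcp_rot: [-180.0, -0.0, 176.3]
ft_force: [-0.1, 0.6, -1.8]
finger_gap: 17.1
grip_force: 49.0
[518.18  -53.964 196.696]
plane [3.0000e-03 2.3000e-02 2.4521e+01] c ((513.6129760742188, -55.860679626464844), 28.7669734954834) [512.64390381 -62.29600984  24.52954325] 1612
```

View pics/c11.png

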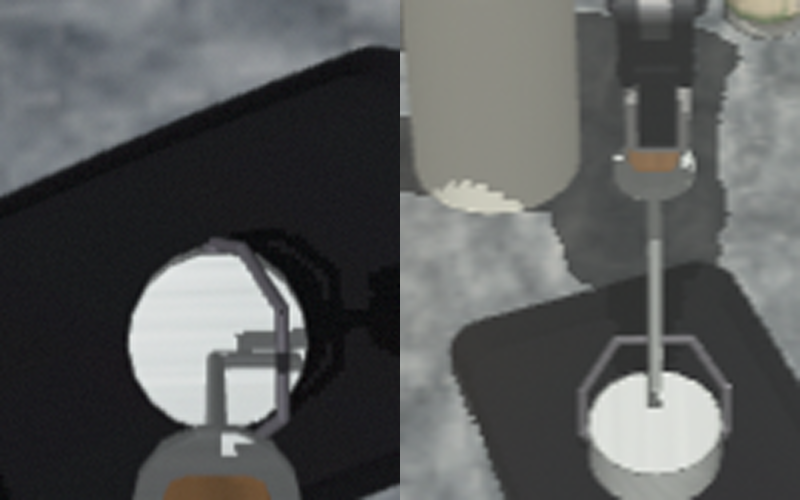

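The tin stands flat in the tray (top plane z 24.5, level), with the bar at crop (283,350) over the hook. Next I'll lower the hook clear of the bar, draw it back and lift it.

```bash
python3 -m crank '[[0,0,0.3,0,1],[0,0,0.6,0,1],[0,0,0.9,0,1],[0,0,1.05,0,1],[0,0,1.05,0,1],[0,-0.5,1.05,0,1],[0,-1,1.05,0,1],[0,-1.5,1.05,0,1],[0,-2,1.05,0,1],[0,-2.5,1.05,0,1],[0,-3,1.05,0,1],[0,-3.5,1.05,0,1],[0,-4,1.05,0,1],[0,-4,1.05,0,1]]'; python3 -m crank '[[0,0,-1,0,1],[0,0,-3,0,1],[0,0,-6,0,1],[0,0,-9,0,1],[0,0,-12,0,1],[0,0,-13,0,1],[0,0,-13,0,1]]'; python3 - <<'E'
from h import *
T=tool();print(T.round(4))
snap('wrist','w12')
uv,P=cloud('w12'); m=(np.hypot(P[:,0]-514,P[:,1]+56)<40)&(P[:,2]>15)&(P[:,2]<110); Q=P[m];q=Q[(Q[:,2]<32)]
print(cv2.minEnclosingCircle(q[:,:2].astype(np.float32)),np.median(q,0),np.percentile(Q[:,2],99))
# stand seat, from fork points seen by w2/w1: prong tops and slot
for f in('w1',):
    uv,P=cloud(f); m=(np.hypot(P[:,0]-414,P[:,1]-357)<70)&(P[:,2]>126)&(P[:,2]<145); print(f,cv2.minAreaRect(P[m][:,:2].astype(np.float32)))
E
```

```text
time: 23.35
tool_pos: [515.6, -94.4, 186.3]
tcp_rot: [-180.0, 0.0, 176.3]
ft_force: [0.2, -0.1, -1.0]
finger_gap: 17.6
grip_force: 49.1
time: 24.05
tool_pos: [516.6, -93.8, 318.5]
tcp_rot: [-180.0, 0.2, 176.3]
ft_force: [0.3, 0.7, -1.6]
finger_gap: 17.2
grip_force: 49.2
[[-9.979000e-01  6.450000e-02  3.900000e-03  5.165944e+02]
 [ 6.450000e-02  9.979000e-01 -1.000000e-03 -9.375670e+01]
 [-3.900000e-03 -8.000000e-04 -1.000000e+00  3.185111e+02]
 [ 0.000000e+00  0.000000e+00  0.000000e+00  1.000000e+00]]
((516.947021484375, -50.89324188232422), 30.70692253112793) [516.3527721  -55.62736694  24.22334967] 52.92413411778462
w1 ((427.487060546875, 360.45672607421875), (74.6361312866211, 34.66767501831055), 15.040916442871094)
```

```bash
python3 -m crank '[[1,2,0,0.08,1],[3,6.5,0,0.22,1],[5,11,0,0.36,1],[7,15.5,0,0.5,1],[9,20,0,0.64,1],[11,24.5,0,0.78,1],[13,29,0,0.92,1],[15,33.5,0,1.06,1],[17,38,0,1.2,1],[18.2,41,0,1.32,1],[18.76,42.58,0,1.388,1],[18.76,42.58,0,1.388,1],[18.76,42.58,0,1.388,1],[18.76,42.58,0,1.388,1]]'; python3 -c "
from h import *
s=[]
for n in('s13','t13'): snap(n.replace('s13','side').replace('t13','top'),n); s.append(sense()['tool_pos'])
for i in range(4): snapshot('top'); s.append(sense()['tool_pos'])
print(np.mean(s,0),np.std(s,0)); print(tool().round(4))"
```

```text
time: 25.5
tool_pos: [355.9, 342.4, 314.8]
tcp_rot: [-179.9, 0.1, 96.8]
ft_force: [-0.5, -0.8, -1.8]
finger_gap: 17.4
grip_force: 49.3
[356.49967969 342.30747157 315.92403629] [0.13989448 0.16718388 0.41814095]
[[-1.165000e-01  9.932000e-01  3.000000e-04  3.565430e+02]
 [ 9.932000e-01  1.165000e-01  1.000000e-04  3.426081e+02]
 [ 1.000000e-04  3.000000e-04 -1.000000e+00  3.164124e+02]
 [ 0.000000e+00  0.000000e+00  0.000000e+00  1.000000e+00]]
```

```bash
python3 -m crank '[[0,0,3,0,1],[0,0,7,0,1],[0,0,10,0,1],[0,0,12,0,1],[0,0,12.35,0,1],[0,0,12.35,0,1],[0.1,1,12.35,0,1],[0.2,2,12.35,0,1],[0.3,3,12.35,0,1],[0.4,4,12.35,0,1],[0.5,5,12.35,0,1],[0.6,5.7,12.35,0,1],[0.6,5.95,12.35,0,1],[0.6,5.95,12.35,0,1],[0.6,5.95,12.35,0,1]]'; python3 - <<'E'
from h import *
s=[]
for n,k in(('s14','side'),('t14','top'),('w14','wrist')): snap(k,n); s.append(sense()['tool_pos'])
print(np.mean(s,0))
def crop(f,x,y,w,h,W,H): return cv2.resize(cv2.imread(f'pics/{f}.png')[y:y+h,x:x+w],(W,H),interpolation=cv2.INTER_CUBIC)
cv2.imwrite('pics/c14.png',np.hstack([crop('s14',195,110,80,100,400,500),crop('w14',220,90,120,150,400,500)]))
E
```

```text
time: 27.3
tool_pos: [414.2, 356.2, 192.6]
tcp_rot: [-180.0, 0.0, 96.8]
ft_force: [0.4, -0.7, -0.6]
finger_gap: 17.4
grip_force: 49.3
[414.06770436 356.27410017 192.73873649]
```

View pics/c14.png

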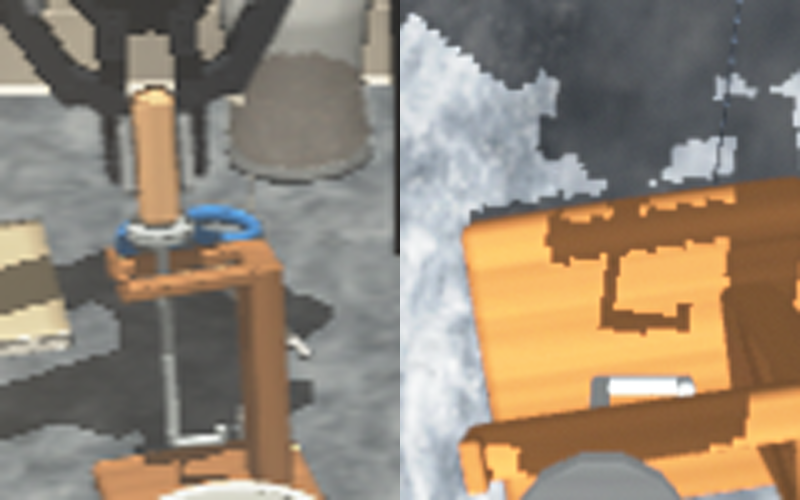

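The rod sits in the slot and the collar is inside the lips. Lowering.

```bash
python3 -m crank '[[0,0,0.4,0,1],[0,0,0.8,0,1],[0,0,1.1,0,1],[0,0,1.3,0,1],[0,0,1.45,0,1],[0,0,1.53,0,1],[0,0,1.53,0,1],[0,0,1.53,0,1]]'
```

```text
time: 28.25
tool_pos: [414.5, 356.3, 177.6]
tcp_rot: [180.0, -0.0, 96.8]
ft_force: [0.0, 0.5, -1.3]
finger_gap: 17.2
grip_force: 49.5
```

```bash
python3 -m crank '[[0,0,0.05,0,1],[0,0,0.1,0,1],[0,0,0.1,0,1]]'; python3 -m crank '[[0,0,0,0,1],[0,0,0,0,1]]' 20;
```

```text
time: 28.55
tool_pos: [414.6, 356.4, 177.3]
tcp_rot: [180.0, -0.0, 96.8]
ft_force: [-2.3, -1.0, 5.6]
finger_gap: 17.2
grip_force: 50.0
time: 28.75
tool_pos: [414.6, 356.4, 177.2]
tcp_rot: [180.0, -0.0, 96.8]
ft_force: [-2.9, -1.6, 5.3]
finger_gap: 17.7
grip_force: 50.0
```

Seated (contact about +6 N). Releasing and retreating.

```bash
python3 -m crank '[[0,0,0,0,2],[0,0,0,0,2.4],[0,0,0,0,3],[0,0,0,0,5],[0,0,0,0,8.5],[0,0,0,0,8.5],[0,0,0,0,8.5],[0,0,0,0,8.5],[0,0,-2,0,8.5],[0,0,-5,0,8.5],[0,0,-8,0,8.5],[0,0,-11,0,8.5],[0,0,-11,0,8.5],[0,0,-11,0,8.5],[0,0,-11,0,8.5],[0,0,-11,0,8.5],[0,0,-11,0,8.5]]'; python3 - <<'E'
from h import *
for n,k in(('s15','side'),('t15','top'),('w15','wrist')): snap(k,n)
uv,P=cloud('w15'); m=(P[:,2]>185)&(P[:,2]<212)&(np.hypot(P[:,0]-414,P[:,1]-357)<25);Q=P[m]
print('handle',len(Q),np.percentile(Q[:,2],90),cv2.minAreaRect(Q[:,:2].astype(np.float32)))
u0,P0=cloud('top0');u,P=cloud('t15')
for nm,x,y,r,z in(('pep',232,190,16,15),('jar',170,191,22,20),('mug',291,166,24,12)):
    for U,V in((u0,P0),(u,P)):
        m=(np.hypot(*(U-[x,y]).T)<r)&(V[:,2]>z); print(nm,V[m].mean(0).round(1))
m=(np.hypot(P[:,0]-514,P[:,1]+56)<34)&(P[:,2]>19)&(P[:,2]<32);q=P[m];print('tin',len(q),q.mean(0))
E
```

```text
time: 30.45
tool_pos: [414.0, 356.0, 285.2]
tcp_rot: [-179.9, 0.1, 96.8]
ft_force: [0.5, 0.7, -0.2]
finger_gap: 85.1
grip_force: 0.0
handle 717 199.55668562046432 ((414.6426086425781, 357.40399169921875), (17.510417938232422, 18.421770095825195), 7.084453105926514)
pep [589.3 256.3  95.1]
pep [589.4 256.3  95.3]
jar [592.2 393.8  90.7]
jar [592.3 393.7  90.8]
mug [650.9 125.5  64.6]
mug [650.9 125.4  64.6]
tin 365 [515.34847856 -53.19620656  24.27802681]
```

The picker hangs at its original height, the tin is level in the tray, and the bystanders haven't moved.

```bash
python3 -c "
from bench import hand_in; print(hand_in())"
```

```text
the job is handed in; nothing more can be done
None
```

I lifted the tin out of the canister by its handle, set it upright near the middle of the tray and unhooked it there, hung the picker back on its stand, left the pepper pot, mug and jar where they were, and handed the job in at about 31 s.

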